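# Power up, tare and send the zero reading of a laboratory balance

## Task

Get the balance ready and send its zero reading: with the fingertips, press the raised end of the rocker switch on the power box down until it has tipped right over, then press the long bar key at the front of the balance fully down, then press the large square key on the loose keypad fully down. Let each key spring back up, press no other key, and neither pick up nor push away the keypad or any of the other things.

Things in the scene. Friction and masses are not known exactly. Their poses are not given: they have to be found in the camera images.
- balance: Balance fixed to the bench, 320 (x) x 210 (y) mm, front at -x. Origin: centre of its underside. Low black front deck 45 mm high with three white keys in a row at x = -122 mm: long bar key at y = 0, small round (18 mm) at y = +78, small square (18 mm) at y = -78. Behind: display block 60 mm high from x = -80, steel pan in a glass shield 150 mm high, front pane at x = -25
- tare_key (a joint): travel of the long bar key of the balance: 0 up, 0.006 m fully down; springs back. Pressed straight down: starts to move at 1.5 N, is fully down at 5 N, counts as pressed from 0.0045 m
- tare_key_top (a point): centre of the top of the long bar key (22 mm in the balance's x, 70 mm along its y), 53 mm above the bench and 8 mm above the deck when up
- round_key (a joint): travel of the small round key of the balance (same spring and travel); not to be pressed
- square_key (a joint): travel of the small square key of the balance (same spring and travel); not to be pressed
- power_box: Grey power box fixed to the bench, 140 (x) x 100 (y) x 50 mm high. Origin: centre of its underside. On its top, centred, a white paddle rocker switch 60 mm (x) x 34 mm (y) rocks about the box's y axis, pivot 60 mm above the bench; at the start its +x end is raised
- rocker (a joint): angle of the rocker: 0 to 0.05 at the start, off (its +x end raised), 0.4 rad tipped right over (on, +x end down). It stays where it is left; about 0.05 N m turns it, so 2 to 6 N on the raised end
- rocker_raised (a point): point on the top face of the rocker, 24 mm from the middle towards its +x end (the end raised at the start), 6 mm in from that end; 73 mm above the bench when off, 63 mm when on
- keypad: Loose grey keypad lying flat on the bench, 125 (x) x 66 (y) x 22 mm, about 0.35 kg. Origin: centre of its underside. It carries two white keys: a large square key, centre at x = +26 mm, and a small round one (16 mm) at x = -36 mm
- send_key (a joint): travel of the large square key of the keypad: 0 up, 0.006 m fully down; springs back. Starts to move at 1.5 N, fully down at 5 N, counts as pressed from 0.0045 m
- send_key_top (a point): centre of the top of the large square key (32 x 36 mm), 30 mm above the bench when up
- small_key (a joint): travel of the small round key of the keypad (same spring and travel); not to be pressed
- vial: loose amber glass vial with a white cap, 28 mm across, 50 mm tall; origin at the centre of its underside; a bystander
- cal_weight: loose brass weight with a knob, 28 mm across, 42 mm tall; origin at the centre of its underside; a bystander
- weigh_boat: loose white plastic dish, 50 x 50 x 14 mm, on the balance's pan; origin at the centre of its underside; a bystander
- beaker: loose glass beaker, 68 mm across, 90 mm tall; origin at the centre of its underside; a bystander
- boat_stack: loose stack of white plastic dishes, 85 x 85 x 37 mm; origin at the centre of its underside; a bystander
- spatula: loose spatula lying flat, 180 mm long; a bystander
Things that resemble listed ones, but are neither listed nor needed, are in the scene too. There is more than one size of the keypad; the one meant has the size given above. Leave any yellow look-alike of the power_box alone.

How it is judged:
By the outcome, as a careful person would: the job done as asked, in the order asked, and still so for the second after the job is handed in, with the robot touching nothing.
It also fails if it takes over 45 s, if anything falls off the work surface, if the arm or the gripper's body presses on something with over 40 N, if the wrist force passes 120 N, or if a joint passes its speed limit or range.

## Robot

A 6-joint arm with a two-finger parallel gripper is mounted at the origin on the work surface. World frame = base frame: x ahead of the robot, y to its left, z up, the work surface at z = 0. Lengths are in m, angles in rad, forces in N, time in s.
With the tool pointing down it reaches from about 0.3 to 0.75 m from the base axis. Payload 8.5 kg.
Tool frame: the origin (TCP) lies at the very end of the fingers, on their centre line; the grasp point (between the pads) lies 19 mm behind it; z points along the fingers, y is the line along which they close (so a half turn about z gives the same grasp; the last joint's range is limited). The gripper opens to 85 mm and grips with 20 to 120 N. Pads are 22 mm wide; open, the fingers measure 114 mm over their backs; the gripper's body (76 mm by 85 mm) begins 54 mm behind the grasp point. The pads swing forward as they close: fully open they stand 13 mm farther back than shut.
Start: joints at [-1.421, 0.381, 1.297, -0, 1.464, -0.215], TCP at [0.196, -0.514, 0.231] pointing down, gripper open.
Joint ranges: [-3.11, 3.11], [-0.89, 2.33], [0.22, 2.48], [-1.42, 4.56], [0.17, 2.85], [-2.88, 2.88]. Speed limits (rad/s): [2.39, 2.39, 3.14, 3.14, 3.14, 3.14].

## Interface

Orientations are given as a unit quaternion [x, y, z, w].
In Python, from workcell import monitor, imaging, r, models gives the robot as it stands. The module is installed in compiled form; this text tells all that it offers.
- The arm moves only by the tool move_arm, never from a script. Its argument "increments" is a list that holds one entry, the list of rows, each a list of 7 numbers: the shift along the tool's x, y, z in m, then the turn, a rotation vector about the tool's x, y, z in rad, then the finger opening in m, from 0 to 0.0854. A call has 1 to 20 rows; each row is the pose to reach, as a shift and turn from the pose commanded when the call began, along the tool's axes at that moment; what a row does not reach only later rows make up. A row lasts 1/8 s, in which the tool goes at most 62.5 mm and 10.7 degrees, less where a joint would pass 70% of its speed; a pose out of reach is approached as far as the arm can. A call with a gripper value outside its range is refused whole. The fingers move at their own pace and stop on an object; the grip force is fixed at half the most. Time passes only in rows, so rows that repeat a pose let the fingers close. It gives the time, the measured TCP pose, the force, the opening and the grip force at its end, in the units of the state.
- monitor.read_state(): the state, without advancing time (a new reading comes with each control period).
- imaging.read_camera(name): name is "scene" or "side" or "wrist"; returns the picture (384x512x3 uint8, blue, green, red); there is no depth.
- imaging.calibration(name): a dict with "intrinsics" (3x3 intrinsics, pixels), "eye" and "rotation" of the camera in the world. Camera axes: x right, y down, z forward; pixel columns grow to the right and rows downward; lengths in m; the calibration is good to about 2 mm. The wrist camera is an equidistant fisheye: a pixel r from the principal point sees the ray r / f radians off the axis. A picture is of the moment at which its call begins: read the wrist's pose just before it. calibration takes no time and is no camera call; for the wrist camera it gives the pose at the moment of the call.
- r.hand_in(): hands the job in; it is judged then, once.
Trained networks look in the newest picture that a camera, given by its name, has taken for a name from the list of things; names that differ only in an ending like _2 or _b are one class to them, and where a whole thing is asked for, a point or a joint stands for the part that bears it (a point fixed in the world has none). Each returns a list of dicts, best first, with "p" (0 to 1); they miss things now and then, are a little off and sometimes report something else, mostly with a low value. They report only what shows in the picture. A call takes as long as a camera call. They do not tell look-alikes from the thing itself.
- models.recognise(name, camera): "rect" ([centre column, centre row, width, height] in pixels, round what is visible of it).
- models.cut_out(name, camera): "pixels" (384x512 bool, what is visible of it) and "rect" ([centre column, centre row, width, height] in pixels, round what is visible of it).
- models.pinpoint(name, camera): "xy" ([column, row] in pixels: a listed point, or the origin of a listed thing).
The state is a dict: "clock": time; "q": joint angles; "qvel": joint speeds; "joint_torque": joint torques, N m; "position": TCP position; "tcp_rot": TCP orientation; "contact_force": force on the tool from outside, world axes, zero at the start; "wrist_torque": the same for the moment, N m; "width": finger opening in m; "grip_force": force on a finger pad.
Only numpy, scipy, OpenCV 4.12 (cv2) and the standard library are available. Lean on these libraries where they do the work, as an engineer would, in place of code of your own. Each camera call takes 0.05 s, during which the arm holds its last target. There are 200 camera calls.

## Working session

There is one attempt and no reset: what is moved stays moved. The work goes in short steps, Python scripts to look and compute and a tool call to move; the robot and the scene stay as the last step left them, time stands still between calls to the robot, and variables do not carry over. Pictures are saved under pics/ and viewed, at most 10 in all, crops included, and the job is handed in when it is done.

Besides the shell and the picture viewer there is one more tool, called after "Emit:" as a command line: name --argument value ..., lists and objects as JSON in quotes. move_arm: Moves the arm, as the interface text tells. Its arguments: {"type":"object","properties":{"increments":{"type":"array","items":{"type":"array","items":{"type":"array","items":{"type":"number"}}}}},"required":["increments"]}

```bash
mkdir -p pics; cat > h.py <<'E'
import numpy as np, cv2
from workcell import monitor, imaging, r, models
def ray(cam,uv):
    c=imaging.calibration(cam);K=np.array(c["intrinsics"]);R=np.array(c["rotation"]);e=np.array(c["eye"])
    d=np.array([(uv[0]-K[0,2])/K[0,0],(uv[1]-K[1,2])/K[1,1]])
    if cam=="wrist":
        t=np.linalg.norm(d);v=np.r_[d/max(t,1e-9)*np.sin(t),np.cos(t)]
    else: v=np.r_[d,1]
    return e,R@v
def at(cam,uv,z):
    e,v=ray(cam,uv);return e+v*(z-e[2])/v[2]
E
python3 - <<'E'
from h import *
ims=[imaging.read_camera(c) for c in("scene","side","wrist")]
cv2.imwrite("pics/a.png",cv2.resize(ims[0],(768,576)));cv2.imwrite("pics/b.png",cv2.resize(ims[1],(768,576)))
c=imaging.calibration("scene");print(c)
print(imaging.calibration("wrist"))
for n,z in [("tare_key_top",.053),("rocker_raised",.073),("send_key_top",.03),("keypad",0),("power_box",0),("balance",0),("vial",0),("cal_weight",0),("beaker",0),("boat_stack",0),("spatula",0)]:
  for cam in("scene","side","wrist"):
    for d in models.pinpoint(n,cam)[:4]:
      if d["p"]>.2: print(n,cam,round(d["p"],2),np.round(d["xy"]),np.round(at(cam,d["xy"],z),3))
print(monitor.read_state())
E
```

```text
{'intrinsics': array([[476.99770373,   0.        , 261.16906703],
       [  0.        , 476.99770373, 189.89358885],
       [  0.        ,   0.        ,   1.        ]]), 'eye': array([1.48301773, 0.09638631, 0.78007989]), 'rotation': array([ 0.6168755 ,  0.64032929, -0.32584138, -0.32135713])}
{'intrinsics': array([[297.31863964,   0.        , 260.72887902],
       [  0.        , 297.31863964, 191.97655493],
       [  0.        ,   0.        ,   1.        ]]), 'eye': array([ 0.27281877, -0.48399132,  0.37284052]), 'rotation': array([ 0.81283979, -0.55949869, -0.09232016,  0.13315285])}Traceback (most recent call last):
  File "<stdin>", line 9, in <module>
  File "h.py", line 11, in at
    e,v=ray(cam,uv);return e+v*(z-e[2])/v[2]
        ~~~^^^^^^^^
  File "h.py", line 9, in ray
    return e,R@v
             ~^~
ValueError: matmul: Input operand 1 has a mismatch in its core dimension 0, with gufunc signature (n?,k),(k,m?)->(n?,m?) (size 3 is different from 4)
```

View pics/a.png

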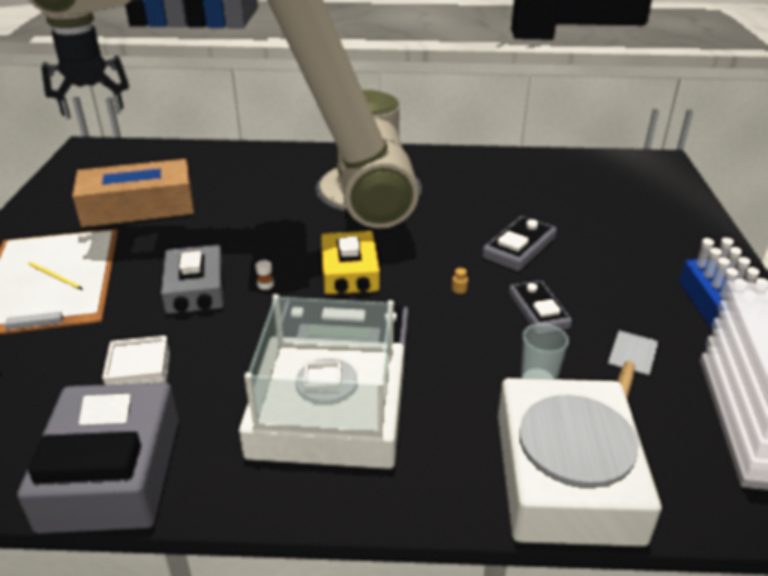

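View pics/b.png

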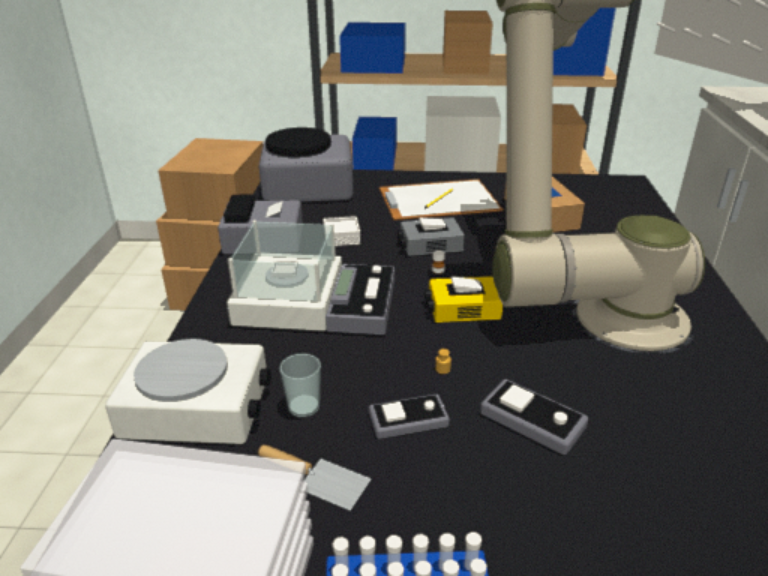

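The scene picture (768 px wide) shows a grey box at (192,275), a yellow look-alike at (350,262), the balance at (325,385) and two keypads at (520,242) and (540,305). The side picture shows the same two keypads, at (533,415) and (408,413). I'll tell the keypads apart by measured size.

```bash
sed -i 's/R=np.array(c\["rotation"\])/R=Rot.from_quat(c["rotation"]).as_matrix()/; 1a from scipy.spatial.transform import Rotation as Rot' h.py
python3 - <<'E'
from h import *
ims=[imaging.read_camera(c) for c in("scene","side","wrist")]
for n,z in [("tare_key_top",.053),("rocker_raised",.073),("send_key_top",.03),("keypad",0),("power_box",0),("balance",0),("vial",0),("cal_weight",0),("beaker",0),("boat_stack",0)]:
  for cam in("scene","side","wrist"):
    for d in models.pinpoint(n,cam)[:4]:
      if d["p"]>.2: print(n,cam,round(d["p"],2),np.round(d["xy"]),np.round(at(cam,d["xy"],z),3))
for n,z in [("keypad",.012),("power_box",.05)]:
  for cam in("scene","side"):
    for d in models.cut_out(n,cam)[:3]:
      m=d["pixels"].astype(np.uint8);c=max(cv2.findContours(m,0,2)[0],key=cv2.contourArea)[:,0]
      P=np.array([at(cam,p,z)[:2] for p in c]);b=cv2.minAreaRect((P*1000).astype(np.float32))
      print(n,cam,round(d["p"],2),np.round(b[0]),np.round(b[1]),round(b[2]))
s=monitor.read_state();print(s)
a,b=[cv2.resize(ims[0][y:y+h,x:x+w],(w*k,h*k),interpolation=2) for x,y,w,h,k in [(310,130,90,100,4),(90,150,180,100,4)]]
cv2.imwrite("pics/c.png",np.hstack([a,b])[:, :1080][:, ::1] if 0 else cv2.resize(np.hstack([a,b]),(800,296)))
E
```

```text
tare_key_top scene 0.73 [365. 206.] [0.525 0.334 0.053]
tare_key_top side 0.51 [293. 181.] [ 0.406 -0.077  0.053]
tare_key_top side 0.5 [249. 193.] [0.545 0.004 0.053]
rocker_raised scene 0.71 [122. 175.] [ 0.44  -0.3    0.073]
rocker_raised scene 0.57 [232. 167.] [ 0.388 -0.011  0.073]
rocker_raised side 0.74 [302. 188.] [0.378 0.003 0.073]
rocker_raised side 0.5 [283. 145.] [ 0.442 -0.3    0.073]
send_key_top scene 0.63 [338. 158.] [0.259 0.295 0.03 ]
send_key_top scene 0.62 [129. 194.] [ 0.468 -0.281  0.03 ]
send_key_top scene 0.48 [363. 206.] [0.491 0.336 0.03 ]
send_key_top scene 0.41 [179. 190.] [ 0.444 -0.153  0.03 ]
send_key_top side 0.59 [262. 272.] [0.485 0.337 0.03 ]
send_key_top side 0.53 [343. 261.] [0.28  0.286 0.03 ]
keypad scene 0.9 [359. 208.] [0.465 0.332 0.   ]
keypad scene 0.77 [347. 164.] [0.241 0.325 0.   ]
keypad scene 0.72 [220. 254.] [ 0.655 -0.021 -0.   ]
keypad side 0.65 [356. 280.] [0.247 0.32  0.   ]
keypad side 0.62 [273. 282.] [0.457 0.338 0.   ]
keypad side 0.31 [208. 315.] [0.604 0.454 0.   ]
power_box scene 0.94 [131. 197.] [ 0.439 -0.288  0.   ]
pow
[... 1347 characters left out ...]
ay([-1.42132260e+00,  3.80617948e-01,  1.29737854e+00,  2.72492002e-05,
        1.46360649e+00, -2.15326255e-01]), 'qvel': array([-1.67693662e-04,  1.25340346e-03,  3.23370168e-04,  4.03495915e-04,
       -4.83988012e-04, -3.38549285e-05]), 'joint_torque': array([-6.94835653e-04, -4.48333097e+01, -2.31455201e+01, -2.26052030e-04,
        6.44312313e-04, -3.08593258e-06]), 'position': array([ 0.19620914, -0.51380278,  0.23132001]), 'tcp_rot': array([ 9.83411455e-01,  1.81388838e-01,  1.37089712e-05, -4.71272032e-06]), 'contact_force': array([-0.13993206,  0.27361265, -0.28277545]), 'wrist_torque': array([-0.03701047, -0.01739048,  0.00067575]), 'grip_force': 0.0, 'width': 0.08559001519232902}
```

View pics/c.png

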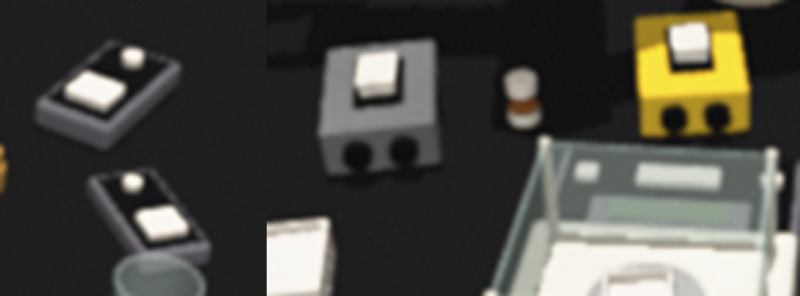

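The candidates (scene pixels, 512 wide):
- **Box:** the grey one at (128,183) is meant. The yellow one at (233,175) is the look-alike.
- **Keypad:** the one at (359,204) measures about 128 x 70 mm and is meant. The one at (347,162) is about 165 mm long and is the look-alike.

The crop confirms both choices. I'll close the fingers and go above the rocker.

Emit:
move_arm --increments '[[[0.05, -0.018, 0.01, 0, 0, 0, 0], [0.1, -0.036, 0.03, 0, 0, 0, 0], [0.15, -0.055, 0.04, 0, 0, 0, 0], [0.2, -0.073, 0.055, 0, 0, 0, 0], [0.25, -0.09, 0.07, 0, 0, 0, 0], [0.305, -0.112, 0.081, 0, 0, 0, 0], [0.305, -0.112, 0.081, 0, 0, 0, 0], [0.305, -0.112, 0.081, 0, 0, 0, 0], [0.305, -0.112, 0.081, 0, 0, 0, 0]]]'

```text
clock: 3.22
position: [0.4405, -0.3014, 0.1506]
tcp_rot: [0.984, 0.181, 0.0, 0.0]
contact_force: [0.6, 1.0, -0.2]
width: 0.0004
grip_force: 0.0
```

```bash
cat > look.py <<'E'
import sys
from h import *
n,z,out=sys.argv[1],float(sys.argv[2]),sys.argv[3]
s=monitor.read_state();im=imaging.read_camera("wrist");cv2.imwrite("pics/"+out,im)
print(s["clock"],s["position"].round(4),s["width"],s["contact_force"].round(2))
T=Rot.from_quat(s["tcp_rot"])
for d in models.pinpoint(n,"wrist")[:3]:
    P=at("wrist",d["xy"],z);print(round(d["p"],2),np.round(d["xy"]),P.round(4),"tool shift",T.inv().apply(P-s["position"]).round(4))
E
python3 look.py rocker_raised .073 d.png
```

```text
3.225 [ 0.4405 -0.3014  0.1506] 0.0003866153630993901 [ 0.59  1.04 -0.2 ]
0.94 [251. 188.] [ 0.448  -0.2903  0.073 ] tool shift [ 0.0109 -0.0078  0.0776]
```

View pics/d.png

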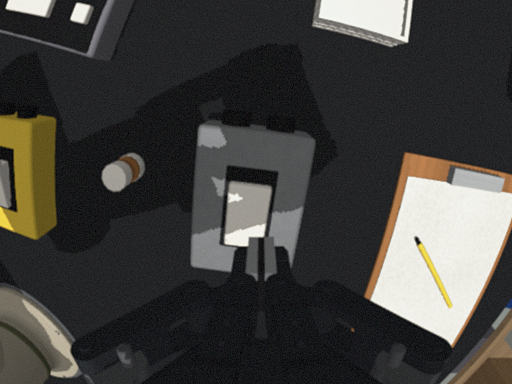

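The wrist picture shows the grey box. The rocker runs from its +x end at (250,182) to its near end at (245,246), and the fingertips are at (261,240). I'll check the wrist projection against the fingertip and the other cameras.

```bash
python3 - <<'E'
from h import *
s=monitor.read_state()
c=imaging.calibration("wrist");R=Rot.from_quat(c["rotation"]);K=c["intrinsics"]
def proj(P):
    v=R.inv().apply(P-c["eye"]);t=np.arctan2(np.hypot(*v[:2]),v[2]);return K[0,0]*t*v[:2]/np.hypot(*v[:2])+K[:2,2]
print("tcp px",proj(s["position"]),"axis",R.apply([0,0,1]))
for P in([.448,-.29,.073],[.441,-.3,.073]):print(proj(np.array(P)))
for p in[(228,180),(271,185),(222,244),(266,247)]:print(p,at("wrist",p,.074 if p[1]<200 else .062).round(4))
for p in[(203,126),(314,138),(192,266)]:print("box",p,at("wrist",p,.05).round(4))
for cam in("scene","side"):
  imaging.read_camera(cam)
  for d in models.pinpoint("rocker_raised",cam)[:2]:print(cam,d["p"],d["xy"],at(cam,d["xy"],.073).round(4))
E
```

```text
tcp px [261.57975848 251.1481073 ] axis [-0.29885321 -0.11402815 -0.94746205]
[251.05840275 188.40941824]
[259.90610015 200.60536316]
(228, 180) [ 0.4484 -0.271   0.074 ]
(271, 185) [ 0.4564 -0.3033  0.074 ]
(222, 244) [ 0.3869 -0.2846  0.062 ]
(266, 247) [ 0.3981 -0.322   0.062 ]
box (203, 126) [ 0.4774 -0.236   0.05  ]
box (314, 138) [ 0.5005 -0.3253  0.05  ]
box (192, 266) [ 0.345 -0.265  0.05 ]
scene 0.67 [177.4, 190.1] [ 0.5038 -0.1417  0.073 ]
scene 0.48 [232.5, 162.4] [ 0.3657 -0.0126  0.073 ]
side 0.59 [302.9, 188.5] [0.3758 0.003  0.073 ]
side 0.49 [283.7, 145.4] [ 0.4378 -0.2975  0.073 ]
```

Emit:
move_arm --increments '[[[0.0095, -0.0065, 0.02, 0, 0, 0, 0], [0.0095, -0.0065, 0.045, 0, 0, 0, 0], [0.0095, -0.0065, 0.066, 0, 0, 0, 0], [0.0095, -0.0065, 0.07, 0, 0, 0, 0], [0.0095, -0.0065, 0.07, 0, 0, 0, 0]]]'

```text
clock: 4.15
position: [0.4479, -0.2912, 0.0807]
tcp_rot: [0.983, 0.181, 0.0, 0.0]
contact_force: [-0.5, 0.7, -0.0]
width: -0.0001
grip_force: 0.0
```

```bash
python3 look.py rocker_raised .073 e.png; python3 -c "
import cv2;i=cv2.imread('pics/e.png')[130:290,160:360];cv2.imwrite('pics/e2.png',cv2.resize(i,None,fx=3,fy=3))"
```

```text
4.15 [ 0.4479 -0.2912  0.0807] -0.00012161758164602824 [-0.46  0.67 -0.  ]
0.6 [260. 245.] [ 0.4472 -0.2908  0.073 ] tool shift [-0.0005 -0.0006  0.0077]
```

View pics/e2.png

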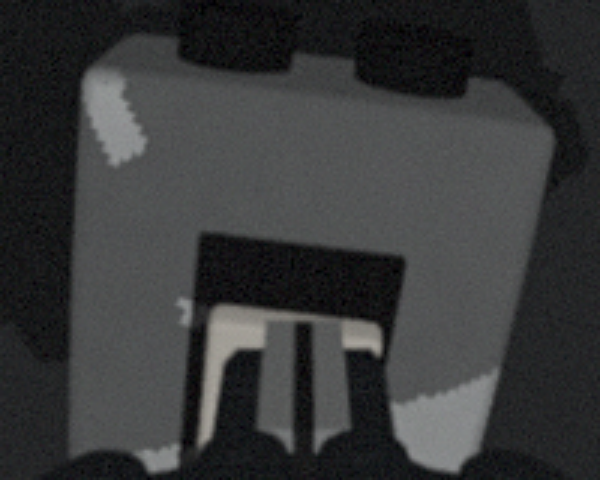

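The crop shows the closed fingertips centred over the +x end of the rocker, just inside its edge. I'll press.

Emit:
move_arm --increments '[[[0, 0, 0.005, 0, 0, 0, 0], [0, 0, 0.009, 0, 0, 0, 0], [0, 0, 0.012, 0, 0, 0, 0], [0, 0, 0.0145, 0, 0, 0, 0], [0, 0, 0.016, 0, 0, 0, 0], [0, 0, 0.016, 0, 0, 0, 0]]]'

```text
clock: 5.0
position: [0.4479, -0.291, 0.0644]
tcp_rot: [0.983, 0.181, 0.0, 0.0]
contact_force: [3.6, -0.3, 3.1]
width: -0.0002
grip_force: 1.9
```

Emit:
move_arm --increments '[[[0, 0, 0.001, 0, 0, 0, 0], [0, 0, 0.002, 0, 0, 0, 0], [0, 0, 0.002, 0, 0, 0, 0]]]'

```text
clock: 5.38
position: [0.4481, -0.2912, 0.0638]
tcp_rot: [0.983, 0.181, 0.001, 0.001]
contact_force: [1.3, 3.4, 17.1]
width: 0.0
grip_force: 8.4
```

Emit:
move_arm --increments '[[[0, 0, -0.03, 0, 0, 0, 0], [0, 0, -0.088, 0, 0, 0, 0], [0, 0, -0.1, 0, 0, 0, 0], [0, 0, -0.1, 0, 0, 0, 0]]]'

```text
clock: 5.88
position: [0.4472, -0.2907, 0.162]
tcp_rot: [0.983, 0.181, -0.0, -0.0]
contact_force: [0.6, 0.8, -0.6]
width: -0.0
grip_force: 0.0
```

```bash
python3 look.py rocker_raised .063 f.png; python3 -c "
import cv2;i=[cv2.resize(cv2.imread('pics/'+f)[110:290,160:340],(390,390)) for f in('d.png','f.png')];cv2.imwrite('pics/f2.png',cv2.hconcat(i))"
```

```text
5.875 [ 0.4472 -0.2907  0.162 ] -1.721580777568733e-05 [ 0.65  0.79 -0.57]
0.98 [  2. 171.] [ 0.367  -0.0076  0.063 ] tool shift [ 0.0261 -0.2931  0.0991]
0.71 [262. 193.] [ 0.4474 -0.2906  0.063 ] tool shift [ 0.0003 -0.      0.099 ]
```

View pics/f2.png

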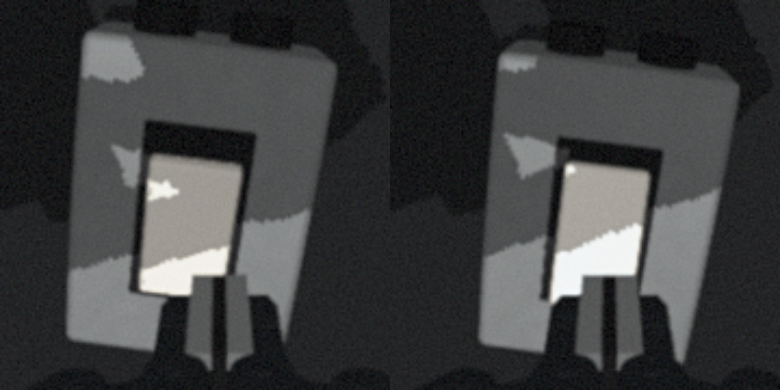

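The +x end has dropped and the near end has risen. With the 17 N stop, that means the rocker has tipped right over. Next I'll move above the bar key, turning so the camera stays clear of the glass shield.

Emit:
move_arm --increments '[[[0.03, -0.036, 0, 0, 0, -0.17, 0], [0.06, -0.072, 0, 0, 0, -0.34, 0], [0.09, -0.109, 0, 0, 0, -0.51, 0], [0.12, -0.146, 0, 0, 0, -0.68, 0], [0.15, -0.182, 0, 0, 0, -0.85, 0], [0.175, -0.212, 0, 0, 0, -1.03, 0], [0.195, -0.237, 0.01, 0, 0, -1.22, 0], [0.195, -0.237, 0.03, 0, 0, -1.22, 0], [0.195, -0.237, 0.03, 0, 0, -1.22, 0], [0.195, -0.237, 0.03, 0, 0, -1.22, 0]]]'

```text
clock: 7.22
position: [0.5453, -0.0002, 0.1321]
tcp_rot: [0.702, 0.712, -0.0, -0.0]
contact_force: [-0.5, 0.6, 0.2]
width: 0.0
grip_force: 0.0
```

```bash
python3 look.py tare_key_top .053 g.png
```

```text
7.225 [ 5.453e-01 -2.000e-04  1.321e-01] 2.1839897179375004e-05 [-0.46  0.63  0.21]
```

View pics/g.png

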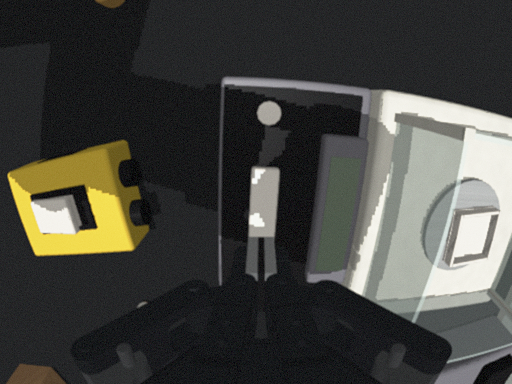

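The picture shows the bar key from (264,167) to (262,237), partly hidden by the fingers. The round key is at (269,113).

```bash
python3 - <<'E'
from h import *
s=monitor.read_state();T=Rot.from_quat(s["tcp_rot"])
f,k=[at("wrist",p,.053) for p in[(265,167),(269,113)]]
l,rr=[at("wrist",p,.053) for p in[(250,200),(279,200)]]
u=(f-k)/np.linalg.norm(f-k);print(f,k,"yaw dir",u,"edges",l,rr,np.linalg.norm(f-k))
for P in(f+u*.035,k+u*.078):print(P,T.inv().apply(P-s["position"]).round(4))
E
```

```text
[0.54808842 0.02777298 0.053     ] [0.55036939 0.06913776 0.053     ] yaw dir [-0.05505929 -0.99848309  0.        ] edges [0.53664413 0.00066444 0.053     ] [0.55970484 0.00095658 0.053     ] 0.0414276243484762
[ 0.54616134 -0.00717393  0.053     ] [-0.0068  0.0006  0.0797]
[ 0.54607477 -0.00874392  0.053     ] [-0.0084  0.0004  0.0797]
```

Emit:
move_arm --increments '[[[-0.0075, 0.0005, 0.025, 0, 0, 0, 0], [-0.0075, 0.0005, 0.06, 0, 0, 0, 0], [-0.0075, 0.0005, 0.073, 0, 0, 0, 0], [-0.0075, 0.0005, 0.078, 0, 0, 0, 0], [-0.0075, 0.0005, 0.081, 0, 0, 0, 0], [-0.0075, 0.0005, 0.0835, 0, 0, 0, 0], [-0.0075, 0.0005, 0.085, 0, 0, 0, 0], [-0.0075, 0.0005, 0.085, 0, 0, 0, 0]]]'

```text
clock: 8.32
position: [0.5464, -0.0075, 0.0478]
tcp_rot: [0.702, 0.712, 0.0, 0.001]
contact_force: [0.5, -0.8, 3.4]
width: -0.0003
grip_force: 2.2
```

Emit:
move_arm --increments '[[[0, 0, 0.001, 0, 0, 0, 0], [0, 0, 0.0022, 0, 0, 0, 0], [0, 0, 0.0022, 0, 0, 0, 0]]]'

```text
clock: 8.7
position: [0.5465, -0.0075, 0.0468]
tcp_rot: [0.702, 0.712, 0.001, 0.001]
contact_force: [-4.0, -1.0, 18.8]
width: 0.0003
grip_force: 9.3
```

The bar key is fully down at 18.8 N. I'll lift and go near the keypad, stopping short so the key stays in view.

Emit:
move_arm --increments '[[[0, 0, -0.04, 0, 0, 0, 0], [0, 0, -0.1, 0, 0, 0, 0], [0.06, -0.01, -0.1, 0, 0, 0, 0], [0.12, -0.022, -0.1, 0, 0, 0, 0], [0.18, -0.033, -0.1, 0, 0, 0, 0], [0.24, -0.045, -0.1, 0, 0, 0, 0], [0.3, -0.057, -0.09, 0, 0, 0, 0], [0.307, -0.058, -0.075, 0, 0, 0, 0], [0.307, -0.058, -0.075, 0, 0, 0, 0], [0.307, -0.058, -0.075, 0, 0, 0, 0]]]'

```text
clock: 9.95
position: [0.4842, 0.2976, 0.1203]
tcp_rot: [0.703, 0.711, -0.0, 0.0]
contact_force: [0.5, -0.3, -0.6]
width: 0.0001
grip_force: 0.0
```

```bash
python3 look.py send_key_top .03 k.png
```

```text
9.95 [0.4842 0.2976 0.1203] 8.646033874025833e-05 [ 0.55 -0.35 -0.56]
0.96 [264. 147.] [0.486  0.3397 0.03  ] tool shift [0.0421 0.0023 0.0903]
0.85 [ 48. 191.] [0.2714 0.3006 0.03  ] tool shift [ 0.0057 -0.2128  0.0903]
```

View pics/k.png

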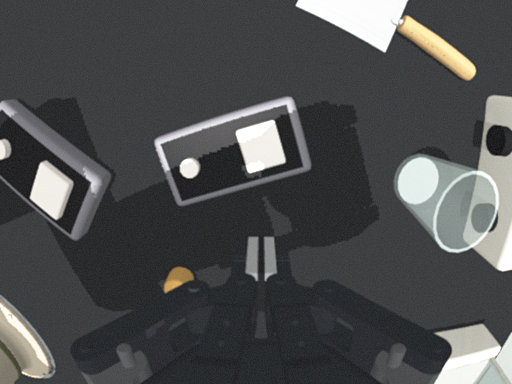

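The right keypad lies in the middle, with its large key centred at (262,146), and the larger look-alike is at the left edge. I'll press the key.

Emit:
move_arm --increments '[[[0.042, 0.0015, 0.01, 0, 0, 0, 0], [0.042, 0.0015, 0.06, 0, 0, 0, 0], [0.042, 0.0015, 0.084, 0, 0, 0, 0], [0.042, 0.0015, 0.089, 0, 0, 0, 0], [0.042, 0.0015, 0.092, 0, 0, 0, 0], [0.042, 0.0015, 0.0945, 0, 0, 0, 0], [0.042, 0.0015, 0.096, 0, 0, 0, 0], [0.042, 0.0015, 0.096, 0, 0, 0, 0]]]'

```text
clock: 11.05
position: [0.4853, 0.3407, 0.0248]
tcp_rot: [0.702, 0.712, 0.001, 0.001]
contact_force: [0.8, -2.8, 4.9]
width: 0.0
grip_force: 2.2
```

Emit:
move_arm --increments '[[[0, 0, 0.001, 0, 0, 0, 0], [0, 0, 0.002, 0, 0, 0, 0], [0, 0, 0.002, 0, 0, 0, 0]]]'

```text
clock: 11.42
position: [0.4853, 0.3408, 0.0239]
tcp_rot: [0.702, 0.712, 0.001, 0.001]
contact_force: [-2.0, -5.5, 17.0]
width: -0.0005
grip_force: 8.2
```

The send key is fully down too, at 17 N. I'll lift off and do a final check.

Emit:
move_arm --increments '[[[0, 0, -0.03, 0, 0, 0, 0], [0, 0, -0.09, 0, 0, 0, 0], [-0.04, 0, -0.12, 0, 0, 0, 0], [-0.04, 0, -0.12, 0, 0, 0, 0], [-0.04, 0, -0.12, 0, 0, 0, 0]]]'

```text
clock: 12.05
position: [0.4846, 0.3011, 0.1412]
tcp_rot: [0.702, 0.712, -0.001, -0.001]
contact_force: [-0.8, -0.9, 0.0]
width: 0.0002
grip_force: 0.0
```

```bash
python3 look.py send_key_top .03 l.png; python3 - <<'E'
from h import *
im=imaging.read_camera("side");a=cv2.imread("pics/b.png");b=cv2.resize(im,(768,576))
cv2.imwrite("pics/m.png",np.hstack([cv2.resize(x[190:450,220:500],(395,367)) for x in(a,b)]))
E
```

```text
12.05 [0.4846 0.3011 0.1412] 0.00023830580018759882 [-0.8  -0.89  0.03]
0.79 [ 60. 187.] [0.2707 0.3013 0.03  ] tool shift [ 0.0031 -0.2137  0.1116]
0.74 [260. 149.] [0.483  0.3381 0.03  ] tool shift [ 0.037  -0.0009  0.1112]
```

View pics/m.png

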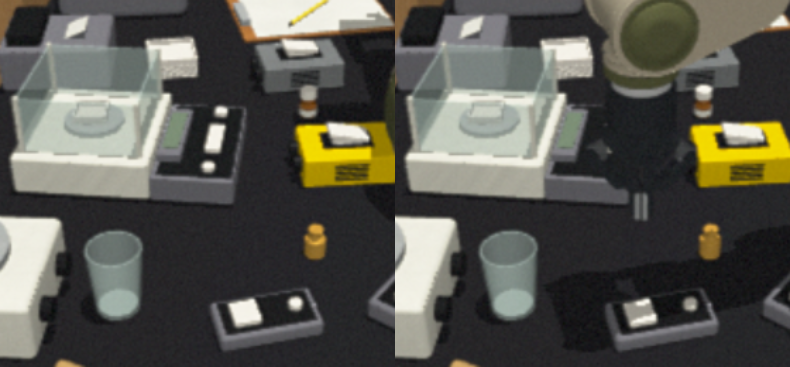

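The keypad, vial, weight and beaker are where they were at the start, and the robot touches nothing. I'll hand in.

```bash
python3 -c "from workcell import r;print(r.hand_in())"
```

```text
the job is handed in; nothing more can be done
None
```

I tipped the rocker right over, pressed the bar key and then the keypad's large square key fully down (17 to 19 N at each stop), and handed in at about 12 s; the hand-in gave no verdict, and the last side picture shows the keypad, vial, weight and beaker unmoved.

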